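# Hang and lock the second tray arm on a tea stall's slotted rack

### The arm

A 6-joint arm with a two-finger parallel gripper is mounted at the origin on the work surface. World frame = base frame: x ahead of the robot, y to its left, z up, the work surface at z = 0. Lengths are in m, angles in degrees, forces in N, time in s.
With the tool pointing down it reaches from about 0.4 to 0.825 m from the base axis. Payload 7 kg.
Tool frame: the origin (TCP) lies midway between the tips of the shut fingers; the grasp point (between the pads) lies 19 mm behind it; x points along the fingers, z is the direction in which the jaws open and shut, and the axes are right-handed (so a half turn about x gives the same grasp; the last joint's range is limited). The gripper opens to 88 mm and grips with 3 to 60 N. Pads are 19 mm wide; open, the fingers measure 130 mm over their backs; the gripper's body (78 mm by 193 mm) begins 47 mm behind the grasp point.
Start: joints at [-47.378, 20.546, 0.682, 0, -70.136, -16.507], TCP at [0.297, -0.606, 0.227] pointing down, gripper open.
Joint ranges: [-176.03, 176.03], [-82.01, 121.73], [-58.28, 71.71], [-173.87, 95.51], [-174.79, -0.11], [-173.66, 173.66]. Speed limits (degrees/s): [136.94, 136.94, 172.46, 180, 180, 180].

### API

Orientations are given as [roll, pitch, yaw] about the fixed x, y, z axes, in that order (R = Rz(yaw) Ry(pitch) Rx(roll)).
In Python, from plant import get_state, capture, close_job gives the robot as it stands.
- The arm moves only by the tool play_rows, never from a script. Its argument "series" is one flat list of numbers, 4 for each row, row after row: the shift along the tool's x, y, z in m, then the turn about the tool's x in rad. In form: [tx, ty, tz, spin, tx, ty, tz, spin, ...]. A call has exactly 5 rows; each row shifts and turns the commanded pose from where the row before left it, along the tool's axes as they then stand; what a row does not reach is not made up. A row lasts 1/12 s, in which the tool goes at most 41.7 mm and 7.16 degrees, less where a joint would pass 70% of its speed; a pose out of reach is approached as far as the arm can. A call is refused whole if a number of a shift passes 0.0417 or a number of a turn 0.125, either way. A call with a gripper value outside its range is refused whole. "jaw" is the opening in per cent of the stroke, from 0 (shut) to 100 (fully open), set as the call begins (left out, the last holds). The fingers move at their own pace and stop on an object; "squeeze" is the grip in N (left out, the last holds). Time passes only in rows, so rows that do not move let the fingers close, or fill a call up. It gives the time, the measured TCP pose, the force and the opening at its end, in the units of the state.
- get_state(): the state, without advancing time (a new reading comes with each control period).
- capture(name): name is "side" or "top" or "wrist"; returns a dict with "img" (480x640x3 uint8, blue, green, red), "K" (3x3 intrinsics, pixels), "k1" (the pictures are not rectified: a ray, as slopes to the right and down, at radius r is drawn at 1 + k1 r^2 times it, then the intrinsics apply), "world_from_camera" (4x4, takes a point from camera to world coordinates). Camera axes: x right, y down, z forward; pixel columns grow to the right and rows downward; lengths in m; the calibration is good to about 2 mm. A picture is of the moment at which its call begins. There is no depth.
- close_job(): hands the job in, once; it reports no verdict.
The state is a dict: "time_s": time; "joints": joint angles; "qd": joint speeds; "joint_torque": joint torques, N m; "tcp_pos": TCP position; "eef_rot": TCP orientation; "contact_force": force on the tool from outside, world axes, zero at the start; "moment": the same for the moment, N m; "gripper_width": finger opening in m.
Only numpy, scipy, OpenCV 4.12 (cv2) and the standard library are available. Lean on these libraries where they do the work, as an engineer would, in place of code of your own. Each camera call takes 0.05 s, during which the arm holds its last target.

### The job

Fit the loose green tray arm to the bare slotted post, in the same slots as the arm already on the other post so that the two are level: push its hooks into the slots, then press it down, without forcing the post, until it is fully home and its spring catch has snapped out. Do not touch the fitted arm or its post, leave everything else on the counter where it is, and let go of the arm.

Things in the scene. Friction and masses are not known exactly. Their poses are not given: they have to be found in the camera images.
- tray_arm: Loose green steel arm, 0.2-0.3 kg, L-shaped, standing on the counter. Origin: rear face of the leg, mid-width, underside; x to the rear, z up. Channel x -163..0, 24 wide, top at z 26, front lip to z 42; leg 4 thick to z 152; braces and a red button within 45 of the leg: grip the channel at x about -65. Its hooks: see catch.
- catch (a joint): Spring catch in the loose arm's leg, m pushed in: 0 = out, 0.006 = in. Nose 6 wide, arm z 67..75, sticks out 4.5 behind the leg, square on top, ramped below. Hooks 6 wide, round-ended: necks z 22..30 and 142..150, tails at x 5.5..11.5 reach 18 below the necks. Pressing down, the nose rides over an edge at about 8 N, snaps out, then the necks land; over about 16 N is forcing.
- post_bare: Post without an arm, fixed: channel 36 wide, 284 high; origin foot centre, 30 above the counter, z up, front to -x. In it a slotted strip, front face x -13, 4 thick; slots 9 wide, 39 high, lower edges at z 45, 105, 165, 225; catch holes 6..17 below each edge but the lowest. This hand-set strip really sits up to 5.5 higher or lower and 3.5 to either side (fixed): feel for it.
- post_used: The twin post, 230 to one side, same frame, its strip exactly as described. Both stand on a wooden base 100 x 340 x 30 mm; a flat bar joins them at the back near their tops. It carries the fitted arm.
- fitted_arm: The arm already locked on the twin post, same shape and frame as the loose one, fixed. It shows home: origin at x -13, y 0, z 82.5 of its post, hooks on the edges at z 105 and 225, catch in the hole below the edge at z 165. The loose arm goes to the same place on the bare post, give or take its strip: its hooks enter 19 to 32 mm higher (best 25).
- glass: Empty glass tea mug, 68 across, 72 high, standing on the counter in front of the rack.
- saucer: White saucer, 124 across, 16 high, on the counter to the right of the rack.
- spoon: Spoon, 135 long, lying on the counter.
- screwdriver: Screwdriver, 190 long, lying on the counter behind the rack.
- serving_tray: Flat aluminium serving tray, 220 x 300 x 20, on the left of the counter.
- tea_tin: Red round tea tin, 90 across, 130 high, to the left of the rack.
Mind the look-alikes: they are no part of the job. What is shaped like the tray_arm but orange or yellow is not meant.

How it is judged:
By the outcome, as a careful person would: the job done as asked, in the order asked, and still so for the second after the job is handed in, with the robot touching nothing.
It also fails if it takes over 58 s, if anything falls off the work surface, if the arm or the gripper's body presses on something with over 40 N, if the wrist force passes 120 N, or if a joint passes its speed limit or range.

## Working session

There is one attempt and no reset: what is moved stays moved. The work goes in short steps, Python scripts to look and compute and a tool call to move; the robot and the scene stay as the last step left them, time stands still between calls to the robot, and variables do not carry over. Pictures are saved under pics/ and viewed, and the job is handed in when it is done.

Besides the shell and the picture viewer there is one more tool, called after "Request:" as name(argument=value, ...) on one line, values as JSON. play_rows: Moves the arm, as the interface text tells. Its arguments: {"type":"object","properties":{"series":{"type":"array","items":{"type":"number"}},"jaw":{"type":"number"},"squeeze":{"type":"number"}},"required":["series"]}

```bash
mkdir -p pics; ls
python3 - <<'E'
from plant import get_state, capture
import cv2,pickle
print(get_state())
for n in ("side","top","wrist"):
    c=capture(n); cv2.imwrite(f"pics/{n}0.png",c["img"]); pickle.dump(c,open(f"{n}0.pkl","wb")); print(n,c["K"],c["k1"],c["world_from_camera"])
E
```

```text
pics
{'time_s': 0.0, 'joints': array([-4.73797124e+01,  2.05934779e+01,  6.34363915e-01, -2.02593499e-02,
       -7.01348214e+01, -1.65073581e+01]), 'qd': array([-0.03020105, -0.11432541, -0.00033879, -0.13114415,  0.02949456,
       -0.03043852]), 'joint_torque': array([-2.06936024e-04, -5.82725823e+01,  2.93055815e+01,  6.99714750e+00,
        6.93383030e-03, -1.37544289e-04]), 'tcp_pos': array([ 0.29686975, -0.60567998,  0.22560366]), 'eef_rot': array([  5.04784052,  89.90415271, 121.15387018]), 'contact_force': array([0.36949086, 1.05931322, 0.3052821 ]), 'moment': array([-0.05876077, -0.00741248, -0.03121768]), 'gripper_width': 0.08773441644591062}
side [[597.02488549   0.         306.52970575]
 [  0.         597.02488549 228.99460881]
 [  0.           0.           1.        ]] -0.16770195034794197 [[ 0.88740294 -0.27962927  0.36650171  0.00680442]
 [-0.46067442 -0.50827928  0.72762027 -1.06031661]
 [-0.0171787  -0.81453032 -0.57986657  0.90001179]
 [ 0.          0.          0.          1.        ]]
top [[570.62251711   0.         315.19779258]
 [  0.         570.62251711 232.46002407]
 [  0.           0.           1.        ]] -0.08131104154886136 [[-8.40619649e-04 -9.97744492e-01  6.71209494e-02  4.16770210e-01]
 [-9.99733906e-01 -7.08793930e-04 -2.30567538e-02 -2.44890181e-02]
 [ 2.30523240e-02 -6.71224710e-02 -9.97478403e-01  1.44143667e+00]
 [ 0.00000000e+00  0.00000000e+00  0.00000000e+00  1.00000000e+00]]
wrist [[394.49838867   0.         326.18105666]
 [  0.         394.49838867 241.5307145 ]
 [  0.           0.           1.        ]] -0.08408455813109404 [[-0.43984317  0.85745268  0.26704471  0.22460096]
 [ 0.898074    0.41960468  0.13189012 -0.64080339]
 [ 0.00103633  0.29783688 -0.95461621  0.38411398]
 [ 0.          0.          0.          1.        ]]
```

View pics/side0.png

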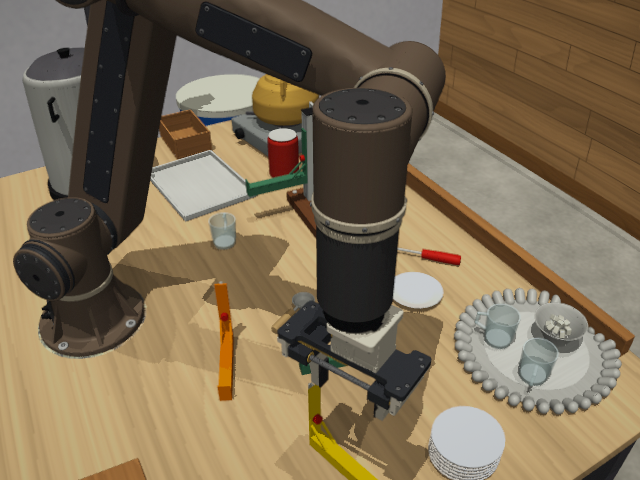

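View pics/top0.png

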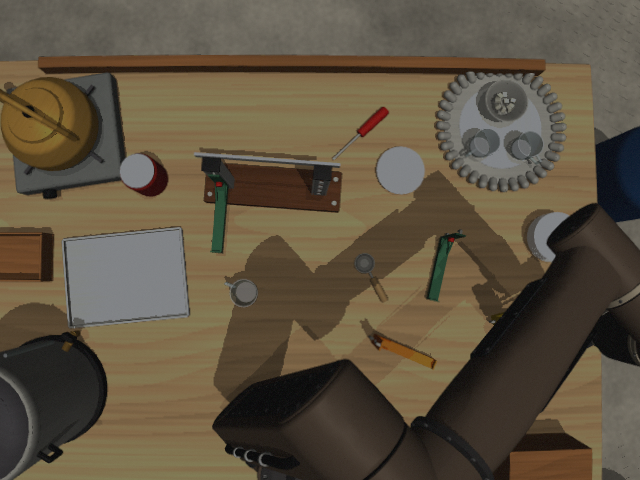

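View pics/wrist0.png

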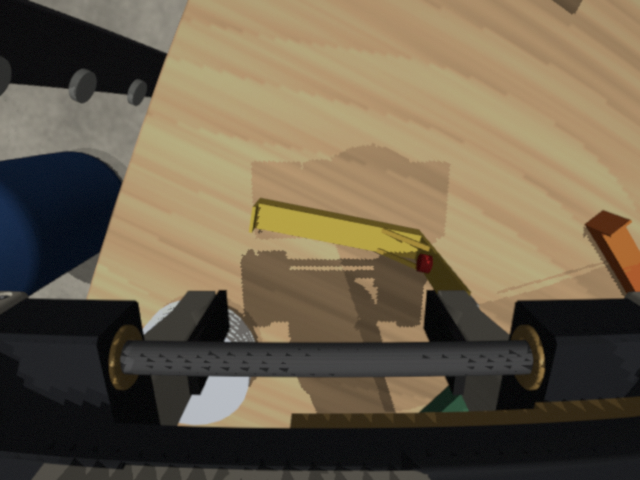

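```bash
cat > h.py <<'E'
import numpy as np,cv2,pickle
from scipy.spatial.transform import Rotation as Rn
from plant import get_state, capture
def dist(c): return np.array([c["k1"],0,0,0,0.])
def ray(c,px):
    p=cv2.undistortPointsIter(np.array(px,float).reshape(-1,1,2),c["K"],dist(c),None,None,(3,50,1e-10)).reshape(-1,2)
    d=np.c_[p,np.ones(len(p))]@c["world_from_camera"][:3,:3].T
    return c["world_from_camera"][:3,3],d
def plane(c,px,z):
    o,d=ray(c,px); return o+d*((z-o[2])/d[:,2])[:,None]
def proj(c,P):
    M=np.linalg.inv(c["world_from_camera"]); P=np.array(P,float).reshape(-1,3)
    q=P@M[:3,:3].T+M[:3,3]
    return cv2.projectPoints(q.reshape(-1,1,3),np.zeros(3),np.zeros(3),c["K"],dist(c))[0].reshape(-1,2)
def tri(c1,p1,c2,p2):
    o1,d1=ray(c1,p1);o2,d2=ray(c2,p2);out=[]
    for a,b in zip(d1,d2):
        s=np.linalg.lstsq(np.c_[a,-b],o2-o1,rcond=None)[0]; A=o1+a*s[0];B=o2+b*s[1]; out.append(((A+B)/2,np.linalg.norm(A-B)))
    return out
def toolR(s): return Rn.from_euler("xyz",s["eef_rot"],degrees=True).as_matrix()
def snap(name,f,crop=None,k=1):
    c=capture(name); pickle.dump(c,open(f+".pkl","wb")); im=c["img"]
    if crop: x0,y0,x1,y1=crop; im=cv2.resize(im[y0:y1,x0:x1],None,fx=k,fy=k,interpolation=cv2.INTER_CUBIC)
    cv2.imwrite(f"pics/{f}.png",im); return c
def load(f): return pickle.load(open(f+".pkl","rb"))
E
python3 - <<'E'
from h import *
c=load("top0"); im=c["img"]
hsv=cv2.cvtColor(im,cv2.COLOR_BGR2HSV)
m=cv2.inRange(hsv,(60,80,30),(95,255,255))
n,l,st,ce=cv2.connectedComponentsWithStats(m)
for i in range(1,n):
    if st[i,4]>60:
        pts=np.argwhere(l==i)[:,::-1].astype(np.float32); print(st[i],ce[i],cv2.boxPoints(cv2.minAreaRect(pts)).round(1).tolist())
cv2.imwrite("pics/topA.png",cv2.resize(im[130:270,180:360],None,fx=4,fy=4,interpolation=cv2.INTER_CUBIC))
cv2.imwrite("pics/topB.png",cv2.resize(im[215:315,400:500],None,fx=6,fy=6,interpolation=cv2.INTER_CUBIC))
R=toolR(get_state());print(R.round(3))
E
```

```text
[211 183  17  70 704] [219.10795455 217.80823864] [[210.6999969482422, 251.5], [215.3000030517578, 182.39999389648438], [227.1999969482422, 183.1999969482422], [222.60000610351562, 252.3000030517578]]
[428 237  25  64 606] [439.20957096 268.75247525] [[427.6000061035156, 298.3999938964844], [441.3999938964844, 236.1999969482422], [452.8999938964844, 238.8000030517578], [439.1000061035156, 300.8999938964844]]
[[-0.001 -0.898 -0.44 ]
 [ 0.001 -0.44   0.898]
 [-1.     0.     0.001]]
```

View pics/topA.png

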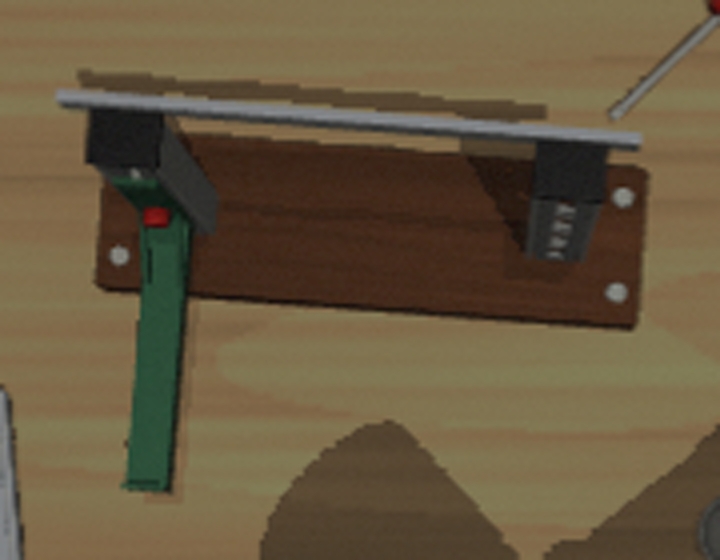

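View pics/topB.png

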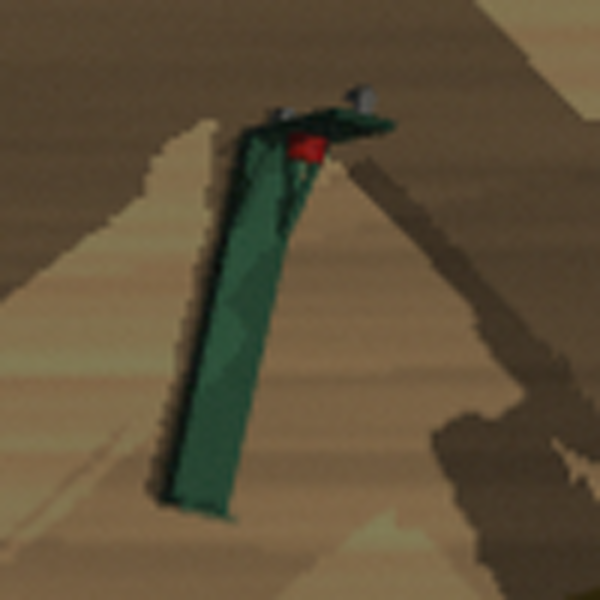

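Run:
```python
from h import *
c=load("top0")
A=lambda p:(np.array(p)-[1.5,1.5])/4+[180,130]
B=lambda p:(np.array(p)-[2.5,2.5])/6+[400,215]
b=plane(c,A([[97,288],[634,328],[648,170]]),.03); print("base",b.round(4).tolist())
print(np.linalg.norm(b[0]-b[1]),np.linalg.norm(b[1]-b[2]))
v=b[0]-b[1];print("rack yaw", np.degrees(np.arctan2(-v[0],v[1])))
print("cap",plane(c,A([[535,140],[606,143],[600,205],[532,198]]),.314).round(4).tolist())
print("capL",plane(c,A([[91,108],[163,112],[160,170],[87,165]]),.314).round(4).tolist())
e=plane(c,B([[248,130],[170,495],[290,235],[235,510]]),.026);print("arm",e.round(4).tolist())
for i in(0,2):
    v=e[i]-e[i+1];print(np.degrees(np.arctan2(v[1],v[0])))
print("fitted",plane(c,A([[128,488],[173,492],[188,222],[146,222]]),.1385).round(4).tolist())
```

```text
base [[0.5884, 0.2196, 0.03], [0.5638, -0.1142, 0.03], [0.6632, -0.1234, 0.03]]
0.3347756609895174 0.09981543774043296
rack yaw -4.217223540346741
cap [[0.6285, -0.047, 0.314], [0.6272, -0.0825, 0.314], [0.5958, -0.0794, 0.314], [0.5993, -0.0455, 0.314]]
capL [[0.6444, 0.1749, 0.314], [0.6424, 0.1388, 0.314], [0.6131, 0.1399, 0.314], [0.6156, 0.1764, 0.314]]
arm [[0.5027, -0.3726, 0.026], [0.351, -0.3378, 0.026], [0.4588, -0.3898, 0.026], [0.3446, -0.365, 0.026]]
-12.933341556592094
-12.216244037424925
fitted [[0.4605, 0.1817, 0.1385], [0.4582, 0.156, 0.1385], [0.6134, 0.149, 0.1385], [0.6134, 0.1732, 0.1385]]
```

Request:
play_rows(series=[0, 0, 0, 0.125, 0, 0, 0, 0.125, 0, 0, 0, 0.125, 0, 0, 0, 0.125, 0, 0, 0, 0.125], jaw=100, squeeze=30)

```text
time_s: 0.57
tcp_pos: [0.297, -0.6059, 0.2262]
eef_rot: [40.9, 90.0, 120.8]
contact_force: [-0.8, -0.1, -0.7]
gripper_width: 0.0879
```

```bash
cat >> h.py <<'E'
def togo(target,yawz):
    """target TCP, yawz = wanted world angle of tool z (deg)"""
    s=get_state();R=toolR(s);d=R.T@(np.array(target)-s["tcp_pos"])
    a=np.degrees(np.arctan2(R[1,2],R[0,2]));sp=-np.radians((yawz-a+180)%360-180)
    print("t",round(s["time_s"],2),"tcp",s["tcp_pos"].round(4),"toolz",a.round(2),"shift",d.round(4),"spin",round(sp,4),"F",s["contact_force"].round(1),"w",round(s["gripper_width"],4))
    return d,sp
E
python3 -c "
from h import *
togo([.40,-.363,.2256],77.4);print(toolR(get_state()).round(3))"
```

```text
t 0.57 tcp [ 0.297  -0.6059  0.2262] toolz 79.95 shift [ 0.0007 -0.059   0.2571] spin 0.0444 F [-0.8 -0.1 -0.7] w 0.0879
[[-0.    -0.985  0.175]
 [ 0.001  0.175  0.985]
 [-1.     0.     0.001]]
```

Request:
play_rows(series=[0, -0.008, 0.034, 0.0444, 0, -0.008, 0.034, 0, 0, -0.008, 0.034, 0, 0, -0.008, 0.034, 0, 0, -0.008, 0.034, 0])

```text
time_s: 0.98
tcp_pos: [0.371, -0.4463, 0.2263]
eef_rot: [63.5, 90.0, 141.3]
contact_force: [-0.0, -0.4, 1.0]
gripper_width: 0.0875
```

Request:
play_rows(series=[0, -0.006, 0.031, 0, 0, -0.006, 0.031, 0, 0, -0.006, 0.025, 0, 0, 0, 0, 0, 0, 0, 0, 0])

```text
time_s: 1.4
tcp_pos: [0.4074, -0.3655, 0.2267]
eef_rot: [-81.9, 90.0, -4.0]
contact_force: [-0.3, 1.1, 0.3]
gripper_width: 0.0876
```

```bash
python3 -c "
from h import *
snap('wrist','w1');snap('top','t1',(180,100,500,340),2.5);togo([.4435,-.3728,.2256],77.4)"
```

```text
t 1.5 tcp [ 0.4068 -0.3668  0.2265] toolz 77.78 shift [ 0.0009 -0.0372  0.0019] spin 0.0067 F [ 0.4 -0.8 -0. ] w 0.0878
```

View pics/w1.png

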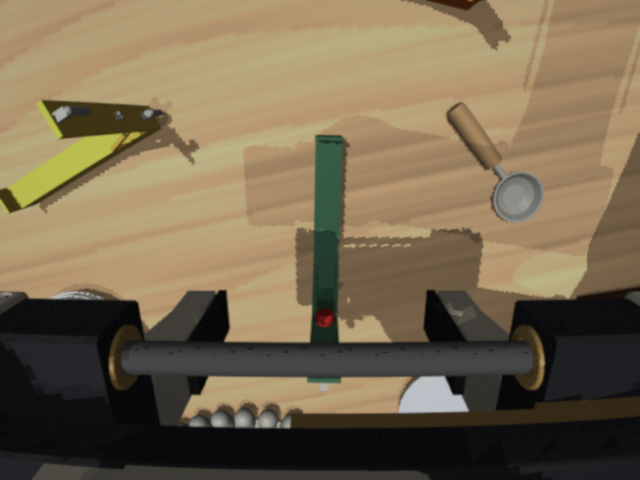

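View pics/t1.png

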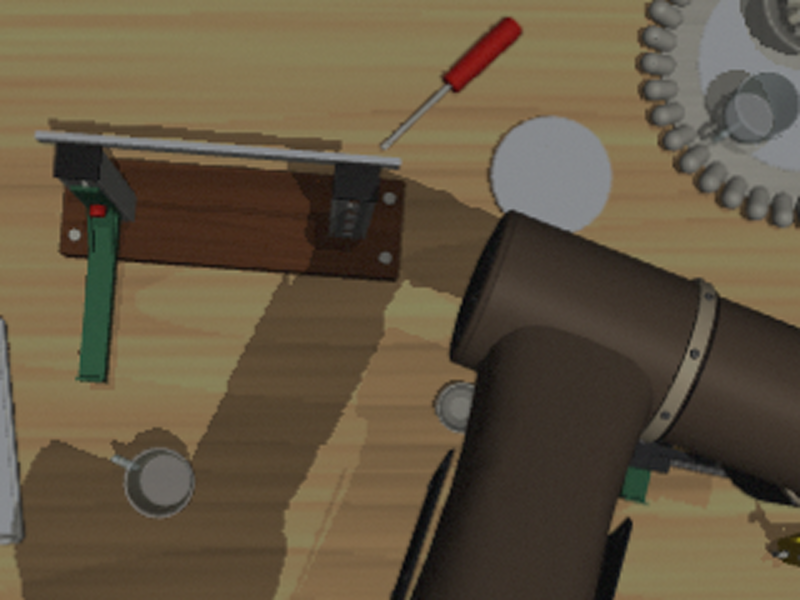

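Run:
```python
from h import *
c=load("w1");hsv=cv2.cvtColor(c["img"],cv2.COLOR_BGR2HSV)
m=cv2.inRange(hsv,(60,90,20),(95,255,255))
L=[];Rr=[]
for y in range(150,300,5):
    xs=np.where(m[y,290:360])[0]+290
    L.append((xs.min()-.5,y));Rr.append((xs.max()+.5,y))
print(L[::6],Rr[::6])
for z in (.026,):
    a=plane(c,L,z);b=plane(c,Rr,z)
    for q in(a,b):
        p=np.polyfit(q[:,0],q[:,1],1);print(p,np.degrees(np.arctan(p[0])),np.std(np.polyval(p,q[:,0])-q[:,1]))
    w=(np.polyfit(a[:,0],a[:,1],1)+np.polyfit(b[:,0],b[:,1],1))/2; print(w, (b-a)[::10])
xs=np.where(m[:,325])[0];print(xs.min())
col=[np.where(m[100:,x])[0].min()+100-.5 for x in range(320,340,3)];print(col)
print("lip top z42",plane(c,[(329,np.median(col))],.042), "z26 leg", plane(c,[(325,345)],.026))
```

```text
[(np.float64(316.5), 150), (np.float64(315.5), 180), (np.float64(315.5), 210), (np.float64(314.5), 240), (np.float64(314.5), 270)] [(np.float64(340.5), 150), (np.float64(339.5), 180), (np.float64(338.5), 210), (np.float64(337.5), 240), (np.float64(335.5), 270)]
[-0.24161653 -0.27680467] -13.58327720446866 0.0002951531418717359
[-0.24143946 -0.25472225] -13.573691071123907 0.0003585348321671435
[-0.241528   -0.26576346] [[0.00448816 0.02095974 0.        ]
 [0.00445344 0.02078701 0.        ]
 [0.00442479 0.02065957 0.        ]]
137
[np.float64(135.5), np.float64(135.5), np.float64(136.5), np.float64(136.5), np.float64(136.5), np.float64(136.5), np.float64(136.5)]
lip top z42 [[ 0.34286854 -0.34853901  0.042     ]] z26 leg [[ 0.54889172 -0.39642901  0.026     ]]
```

```bash
python3 -c "
from h import *
togo([.4333,-.3704,.005],76.4)"
```

```text
t 1.5 tcp [ 0.4068 -0.3668  0.2265] toolz 77.78 shift [ 0.2215 -0.0267  0.0021] spin 0.0242 F [ 0.4 -0.8 -0. ] w 0.0878
```

Request:
play_rows(series=[0.01, -0.009, 0.001, 0.024, 0.03, -0.009, 0.001, 0, 0.03, -0.009, 0, 0, 0.03, 0, 0, 0, 0.03, 0, 0, 0])

```text
time_s: 1.92
tcp_pos: [0.4333, -0.3719, 0.095]
eef_rot: [-158.9, 90.0, -82.6]
contact_force: [0.2, -0.0, -0.3]
gripper_width: 0.0879
```

```bash
python3 -c "
from h import *
togo([.4333,-.3704,.005],76.4);snap('side','s2')"
```

```text
t 1.92 tcp [ 0.4333 -0.3719  0.095 ] toolz 76.3 shift [0.09   0.0003 0.0015] spin -0.0018 F [ 0.2 -0.  -0.3] w 0.0879
```

View pics/s2.png

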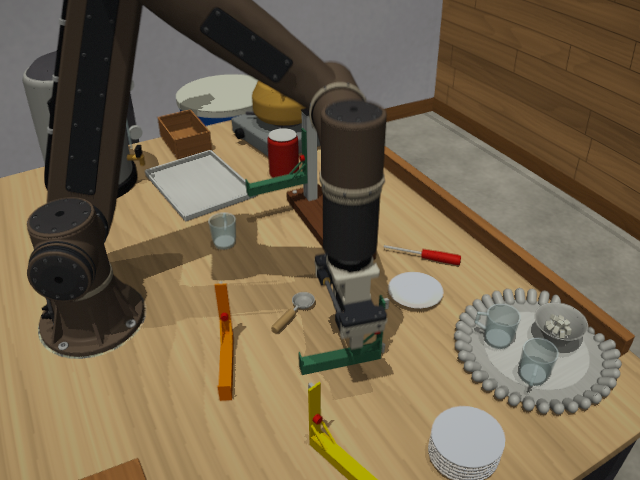

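Request:
play_rows(series=[0.03, 0, 0, 0, 0.03, 0, 0, 0, 0.02, 0, 0.001, 0, 0.01, 0, 0, 0, 0, 0, 0, 0])

```text
time_s: 2.38
tcp_pos: [0.4322, -0.37, 0.0048]
eef_rot: [81.8, 89.8, 158.1]
contact_force: [0.1, 0.2, 0.1]
gripper_width: 0.0876
```

```bash
python3 -c "
from h import *
togo([.4333,-.3704,.005],76.4);snap('wrist','w3');snap('side','s3',(220,200,460,400),3)"
```

```text
t 2.38 tcp [ 0.4322 -0.37    0.0048] toolz 76.31 shift [-0.0002 -0.0011 -0.0001] spin -0.0015 F [0.1 0.2 0.1] w 0.0876
```

View pics/w3.png

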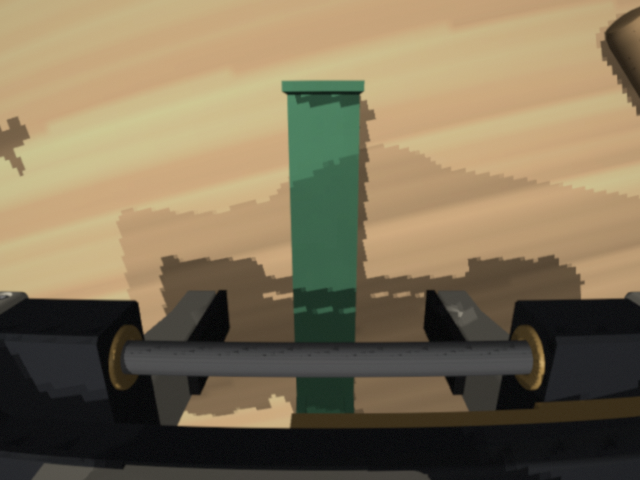

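View pics/s3.png

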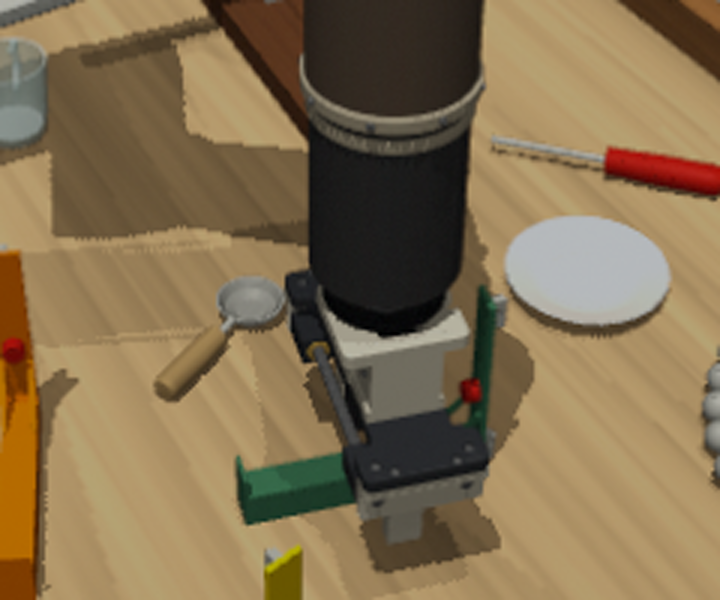

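Request:
play_rows(series=[0, 0, 0, 0, 0, 0, 0, 0, 0, 0, 0, 0, 0, 0, 0, 0, 0, 0, 0, 0], jaw=0, squeeze=50)

```text
time_s: 2.9
tcp_pos: [0.4341, -0.3699, 0.0072]
eef_rot: [-98.0, 89.9, -21.6]
contact_force: [-0.3, 0.1, -0.4]
gripper_width: 0.0597
```

Request:
play_rows(series=[0, 0, 0, 0, 0, 0, 0, 0, 0, 0, 0, 0, 0, 0, 0, 0, 0, 0, 0, 0])

```text
time_s: 3.32
tcp_pos: [0.4338, -0.3698, 0.0065]
eef_rot: [94.5, 90.0, 170.9]
contact_force: [-1.5, -2.3, -1.2]
gripper_width: 0.0262
```

Request:
play_rows(series=[0, 0, 0, 0, 0, 0, 0, 0, -0.005, 0, 0, 0, -0.015, 0, 0, 0, -0.02, 0, 0, 0])

```text
time_s: 3.73
tcp_pos: [0.4322, -0.369, 0.0454]
eef_rot: [76.4, 89.7, 152.8]
contact_force: [1.0, 0.5, -2.0]
gripper_width: 0.0238
```

Request:
play_rows(series=[-0.025, 0, 0, 0, -0.025, 0, 0, 0, -0.025, 0, 0, 0, -0.025, 0, 0, 0, -0.01, 0, 0, 0])

```text
time_s: 4.15
tcp_pos: [0.4348, -0.3704, 0.1602]
eef_rot: [-105.6, 89.8, -29.2]
contact_force: [0.6, -0.4, -1.2]
gripper_width: 0.0234
```

```bash
python3 -c "
from h import *
togo([.4333,-.3704,.005],76.4);snap('wrist','w4');snap('side','s4',(220,160,460,360),3)"
```

```text
t 4.15 tcp [ 0.4348 -0.3704  0.1602] toolz 76.41 shift [ 0.1552  0.0021 -0.0002] spin 0.0002 F [ 0.6 -0.4 -1.2] w 0.0234
```

View pics/w4.png

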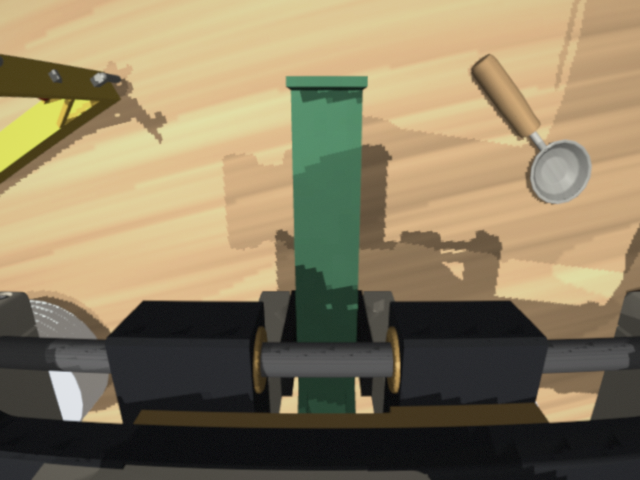

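View pics/s4.png

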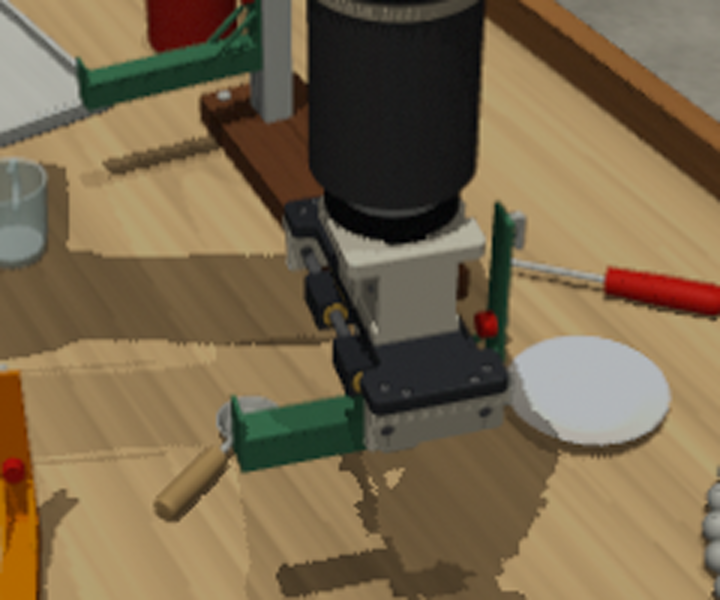

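Run:
```python
from h import *
for f,tz in(("w4",.1602),("w3",.0055)):
    c=load(f); im=c["img"]
    hsv=cv2.cvtColor(im,cv2.COLOR_BGR2HSV); m=cv2.inRange(hsv,(60,90,20),(95,255,255))
    r=[np.where(m[:,x])[0].min()-.5 for x in range(300,355,6)]
    row=int(np.median(r))+4; xs=np.where(m[row])[0]; print(r,xs.min(),xs.max())
    P=plane(c,[(xs.min()-.5,np.median(r)),(xs.max()+.5,np.median(r))],tz-.006+.042)
    print(P.round(4), np.linalg.norm(P[1]-P[0]))
    mid=P.mean(0);s=None
    tcp={"w4":[.4346,-.3704],"w3":[.4325,-.370]}[f]
    d=np.array(tcp)-mid[:2];a=np.radians(-13.6);print("along",d@[np.cos(a),np.sin(a)],"lat",d@[-np.sin(a),np.cos(a)])
    # channel edges
    L=[];R2=[]
    for y in range(110,280,10):
        xs=np.where(m[y])[0];xs=xs[(xs>250)&(xs<400)];L.append((xs.min()-.5,y));R2.append((xs.max()+.5,y))
    for q in(L,R2):
        q=plane(c,q,tz+.020);p=np.polyfit(q[:,0],q[:,1],1);print("yaw",np.degrees(np.arctan(p[0])))
```

```text
[np.float64(77.5), np.float64(76.5), np.float64(76.5), np.float64(76.5), np.float64(76.5), np.float64(76.5), np.float64(77.5), np.float64(77.5), np.float64(76.5), np.float64(76.5)] 288 365
[[ 0.3418 -0.3586  0.1962]
 [ 0.3472 -0.3366  0.1962]] 0.022674890026085186
along 0.09293390433786655 lat -0.0009440929202173458
yaw -13.434849774100243
yaw -13.623558954447391
[np.float64(81.5), np.float64(81.5), np.float64(81.5), np.float64(81.5), np.float64(81.5), np.float64(81.5), np.float64(81.5), np.float64(81.5), np.float64(81.5), np.float64(81.5)] 283 362
[[ 0.3405 -0.36    0.0415]
 [ 0.346  -0.3373  0.0415]] 0.023325798192969014
along 0.0917524099955133 lat 0.00023457318181627137
yaw -13.220885493625364
yaw -13.493433113735499
```

```bash
python3 -c "
from h import *
togo([.42,-.049,.160],85.8)"
```

```text
t 4.25 tcp [ 0.4347 -0.3701  0.1584] toolz 76.39 shift [-0.0021  0.0899  0.3087] spin -0.1642 F [ 0.4  0.5 -3.1] w 0.0236
```

Request:
play_rows(series=[0, 0.005, 0.015, 0, 0, 0.009, 0.03, 0, 0, 0.01, 0.036, 0, 0, 0.01, 0.036, 0, 0, 0.01, 0.036, 0])

```text
time_s: 4.67
tcp_pos: [0.4253, -0.2092, 0.1543]
eef_rot: [89.3, 89.8, 165.6]
contact_force: [1.0, 0.7, -2.6]
gripper_width: 0.0237
```

Request:
play_rows(series=[0, 0.01, 0.036, 0, 0, 0.01, 0.036, 0, 0, 0.01, 0.036, 0, 0, 0.009, 0.03, 0, 0, 0.006, 0.015, -0.08])

```text
time_s: 5.08
tcp_pos: [0.418, -0.049, 0.155]
eef_rot: [93.2, 89.9, 174.1]
contact_force: [1.1, -0.9, -2.6]
gripper_width: 0.0237
```

Request:
play_rows(series=[0, 0, 0, -0.084, 0, 0, 0, 0, 0, 0, 0, 0, 0, 0, 0, 0, 0, 0, 0, 0])

```text
time_s: 5.5
tcp_pos: [0.419, -0.052, 0.1559]
eef_rot: [107.0, 89.9, -167.4]
contact_force: [0.8, 0.6, -1.9]
gripper_width: 0.0239
```

```bash
python3 -c "
from h import *
togo([.42,-.049,.160],85.8)
snap('side','s5');snap('wrist','w5');snap('top','t5',(180,130,360,270),4)"
```

```text
t 5.5 tcp [ 0.419  -0.052   0.1559] toolz 85.61 shift [-0.0041 -0.0008  0.0031] spin -0.0034 F [ 0.8  0.6 -1.9] w 0.0239
```

View pics/s5.png

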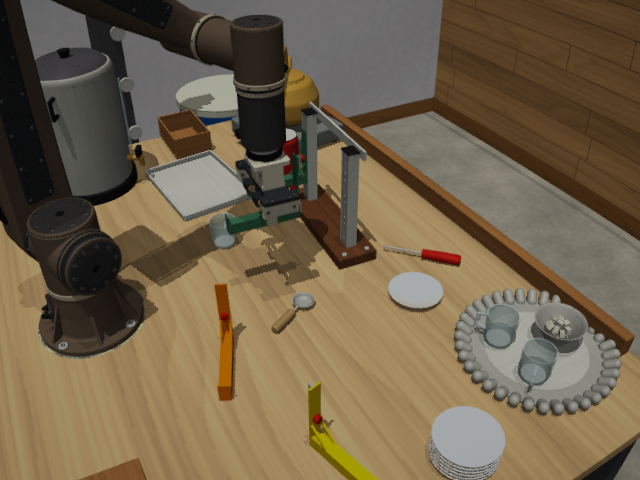

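View pics/t5.png

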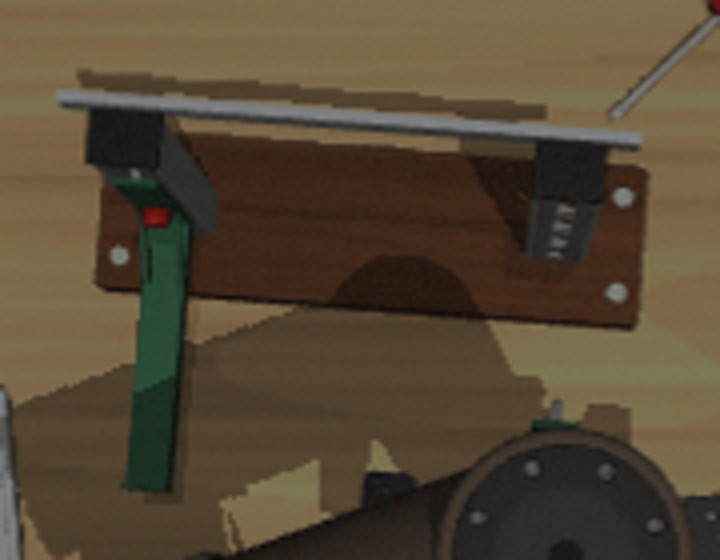

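```bash
python3 -c "
from h import *
im=load('s5')['img'];cv2.imwrite('pics/s5z.png',cv2.resize(im[135:275,300:390],None,fx=4.2,fy=4.2,interpolation=cv2.INTER_CUBIC))
im=load('t5')['img'];cv2.imwrite('pics/t5z.png',cv2.resize(im[155:205,300:350],None,fx=12,fy=12,interpolation=cv2.INTER_CUBIC))"
```

```text
(no output)
```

View pics/s5z.png

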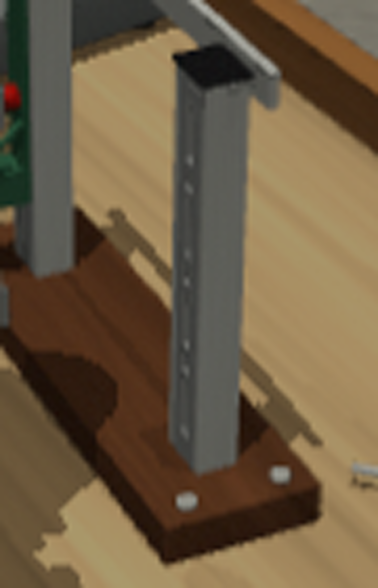

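View pics/t5z.png

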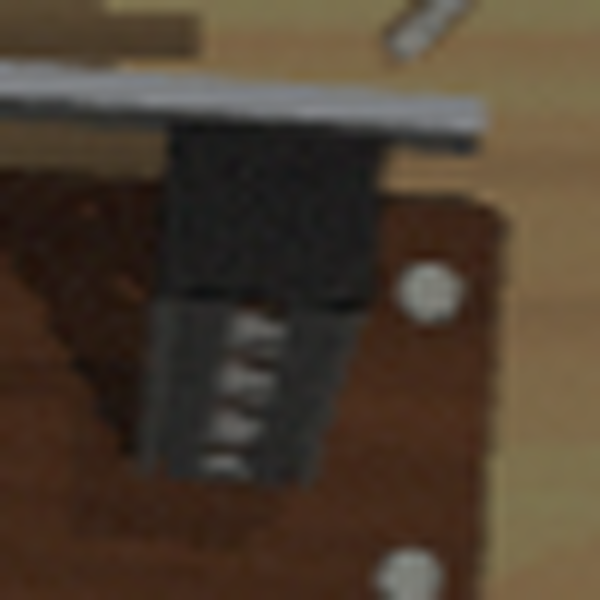

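View pics/w5.png

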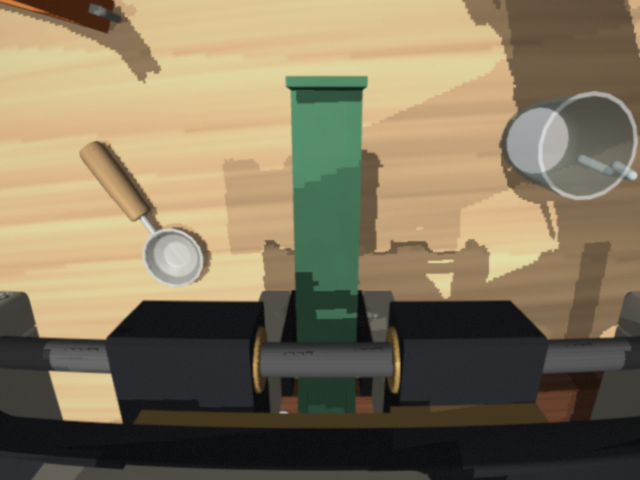

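Run:
```python
from h import *
t=load("t5");s=load("s5")
T=lambda p:(np.array(p,float)-5.5)/12+[300,155]
S=lambda p:(np.array(p,float)-1.6)/4.2+[300,135]
cap=plane(t,T([[170,130],[385,145],[368,308],[160,297]]),.314);print("top cap",cap.round(4).tolist())
# side corners: front-left(far) (175,58), front-right (205,90), rear-right(252,78)
cs=plane(s,S([[175,58],[205,90],[252,76]]),.314);print("side cap",cs.round(4).tolist())
bs=plane(s,S([[165,530],[320,487]]),.03);print("side base FR,RR",bs.round(4).tolist())
bt=plane(t,(np.array([[634,328],[648,170],[97,288]])-1.5)/4+[180,130],.03);print("top base",bt.round(4).tolist())
# bar direction in top: ends
bar=plane(t,(np.array([[58,98],[640,138]])-1.5)/4+[180,130],.30);v=bar[0]-bar[1];print("bar yaw",np.degrees(np.arctan2(-v[0],v[1])))
# intensities of bright ledges, side
im=cv2.cvtColor(s["img"],cv2.COLOR_BGR2GRAY)
print(im[168:248,338:352])
```

```text
top cap [[0.627, -0.0477, 0.314], [0.6246, -0.0835, 0.314], [0.5972, -0.0806, 0.314], [0.5989, -0.046, 0.314]]
side cap [[0.575, -0.1019, 0.314], [0.571, -0.1379, 0.314], [0.5986, -0.1366, 0.314]]
side base FR,RR [[0.5639, -0.1189, 0.03], [0.6608, -0.1274, 0.03]]
top base [[0.5638, -0.1142, 0.03], [0.6632, -0.1234, 0.03], [0.5884, 0.2196, 0.03]]
bar yaw -3.8774057974240486
[[149 149 147 ...  90  92  92]
 [149 149 148 ...  90  92  91]
 [146 148 149 ...  90  91  92]
 ...
 [ 49  48  47 ...  92  93  90]
 [ 54  53  52 ...  88  84  78]
 [ 57  58  56 ...  72  67  60]]
```

Run:
```python
from h import *
t=load("t5");s=load("s5")
T=lambda p:(np.array(p,float)-5.5)/12+[300,155]
S=lambda p:(np.array(p,float)-1.6)/4.2+[300,135]
for p in tri(t,T([[160,297],[368,308],[385,145],[312,482]]),s,S([[175,58],[205,90],[252,76],[200,472]])):print(p)
print(proj(s,[[.597,-.0806,.314],[.597,-.0806,.03],[.597,-.0806,.27]]), S([[205,90],[200,472]]))
```

```text
(array([ 0.60565763, -0.04729397,  0.28075348]), np.float64(0.00299774173501396))
(array([ 0.6036023 , -0.0827518 ,  0.27909282]), np.float64(0.001845955369388209))
(array([ 0.63097128, -0.08540323,  0.28153142]), np.float64(0.0007925072957840395))
(array([ 0.60665237, -0.08327882,  0.03109267]), np.float64(0.001560565615711841))
[[345.16680609 142.01142804]
 [342.87912801 247.98783164]
 [344.80454343 160.09013238]] [[348.42857143 156.04761905]
 [347.23809524 247.        ]]
```

Run:
```python
from h import *
t=load("t5");s=load("s5")
T=lambda p:(np.array(p,float)-5.5)/12+[300,155]
S=lambda p:(np.array(p,float)-1.6)/4.2+[300,135]
yaw=np.radians(-4.0);n=np.array([np.cos(yaw),np.sin(yaw),0]);lat=np.array([-np.sin(yaw),np.cos(yaw),0])
p0=np.array([.605,-.0833,0.03])
def onplane(c,px,off=0):
    o,d=ray(c,px); k=((p0+n*off-o)@n)/(d@n); return o+d*k[:,None]
def show(c,px,off):
    for q in onplane(c,px,off): print("  z_post",round((q[2]-.03)*1000,1),"lat from right edge",round((q-p0)@lat*1000,1),q.round(4))
for off in (0,.002):
    print("side off",off);show(s,S([[190,160],[189,187],[187,255],[187,280],[186,345],[184,370],[183,432]]),off)
print("edges right/left");show(s,S([[205,90],[200,472],[175,58],[168,440]]),0)
print("top");show(t,T([[258,335],[246,385],[237,430],[225,465]]),0.002)
print("top edges");show(t,T([[368,308],[312,482],[160,297],[165,470]]),0)
```

```text
side off 0
  z_post 198.7 lat from right edge 16.6 [ 0.6062 -0.0668  0.2287]
  z_post 181.8 lat from right edge 17.1 [ 0.6062 -0.0663  0.2118]
  z_post 138.3 lat from right edge 17.7 [ 0.6062 -0.0656  0.1683]
  z_post 122.5 lat from right edge 17.1 [ 0.6062 -0.0663  0.1525]
  z_post 79.6 lat from right edge 16.5 [ 0.6062 -0.0668  0.1096]
  z_post 61.4 lat from right edge 18.3 [ 0.6063 -0.0651  0.0914]
  z_post 18.4 lat from right edge 17.8 [ 0.6062 -0.0656  0.0484]
side off 0.002
  z_post 196.2 lat from right edge 20.5 [ 0.6084 -0.063   0.2262]
  z_post 179.2 lat from right edge 21.0 [ 0.6085 -0.0625  0.2092]
  z_post 135.5 lat from right edge 21.6 [ 0.6085 -0.0618  0.1655]
  z_post 119.6 lat from right edge 21.0 [ 0.6085 -0.0625  0.1496]
  z_post 76.6 lat from right edge 20.4 [ 0.6084 -0.0631  0.1066]
  z_post 58.4 lat from right edge 22.2 [ 0.6085 -0.0613  0.0884]
  z_post 15.2 lat from right edge 21.7 [ 0.6085 -0.0618  0.0452]
edges right/left
  z_post 248.5 lat from right edge 1.2 [ 0.6051 -0.0821  0.2785]
  z_post 5.1 lat from right edge -4.7 [ 0.6047 -0.088   0.0351]
  z_post 250.4 lat from right edge 36.4 [ 0.6075 -0.047   0.2804]
  z_post -0.0 lat from right edge 36.7 [ 0.6076 -0.0466  0.03  ]
top
  z_post 183.6 lat from right edge 17.8 [ 0.6082 -0.0657  0.2136]
  z_post 122.0 lat from right edge 18.1 [ 0.6083 -0.0654  0.152 ]
  z_post 61.3 lat from right edge 17.9 [ 0.6082 -0.0656  0.0913]
  z_post 9.5 lat from right edge 18.8 [ 0.6083 -0.0646  0.0395]
top edges
  z_post 235.0 lat from right edge 0.3 [ 0.605 -0.083  0.265]
  z_post 7.8 lat from right edge 0.6 [ 0.605  -0.0827  0.0378]
  z_post 230.7 lat from right edge 36.4 [ 0.6075 -0.047   0.2607]
  z_post 10.0 lat from right edge 31.1 [ 0.6072 -0.0522  0.04  ]
```

```bash
python3 -c "
from h import *
im=load('side0')['img'];cv2.imwrite('pics/s0z.png',cv2.resize(im[85:245,235:345],None,fx=5,fy=3.7,interpolation=cv2.INTER_CUBIC) if 0 else cv2.resize(im[95:245,235:345],None,fx=4,fy=4,interpolation=cv2.INTER_CUBIC))
im=load('s4')['img'];cv2.imwrite('pics/s4z.png',cv2.resize(im[95:245,235:345],None,fx=4,fy=4,interpolation=cv2.INTER_CUBIC))"
```

View pics/s4z.png

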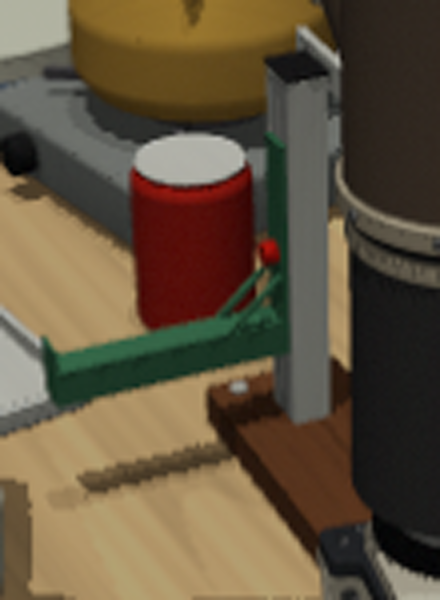

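Run:
```python
from h import *
t=load("t5");s=load("s4")
A=lambda p:(np.array(p,float)-1.5)/4+[180,130]
S=lambda p:(np.array(p,float)-1.5)/4+[235,95]
for p in tri(t,A([[170,491],[124,487],[165,213]]),s,S([[56,350],[43,338],[270,250]])):print(p)
# cap of used post
for p in tri(t,A([[160,172],[87,165],[163,112]]),s,S([[290,80],[266,62],[329,67]])):print(p)
```

```text
(array([0.4596737 , 0.15887478, 0.12869167]), np.float64(0.0012416524488417097))
(array([0.46196638, 0.18640535, 0.12258161]), np.float64(0.0008345468858513475))
(array([0.61442333, 0.15994981, 0.15837673]), np.float64(0.0024010596752363235))
(array([0.61924165, 0.14360432, 0.28325488]), np.float64(0.004041126096703076))
(array([0.6229024 , 0.18201721, 0.27963164]), np.float64(0.002722355747213196))
(array([0.64811619, 0.14280648, 0.28610903]), np.float64(0.00036480417628946874))
```

Run:
```python
from h import *
t=load("t5");im=t["img"]
cv2.imwrite('pics/t5h.png',cv2.resize(im[220:250,300:340],None,fx=16,fy=16,interpolation=cv2.INTER_CUBIC))
print(proj(t,[[.419-.0705*0+.0785*np.cos(np.radians(a)),-.052+.0785*np.sin(np.radians(a)),.298] for a in(-4.2,)]))
```

```text
[[318.59385959 230.68679651]]
```

View pics/t5h.png

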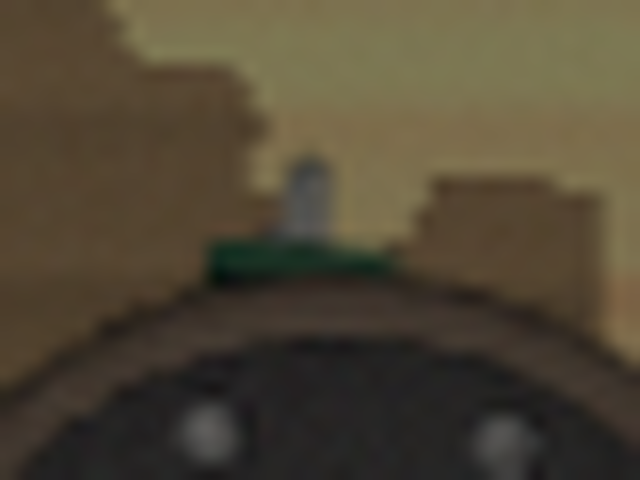

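```bash
python3 -c "
from h import *
togo([.5008,-.0569,.1145],86.0)"
```

```text
t 5.65 tcp [ 0.4192 -0.052   0.1563] toolz 85.67 shift [ 0.0418 -0.0817  0.0012] spin -0.0058 F [ 0.1 -0.  -2.8] w 0.0235
```

Request:
play_rows(series=[0.01, -0.015, 0, -0.006, 0.014, -0.025, 0.001, 0, 0.01, -0.025, 0, 0, 0.008, -0.012, 0, 0, 0, -0.005, 0, 0])

```text
time_s: 6.07
tcp_pos: [0.502, -0.0566, 0.1126]
eef_rot: [107.9, 89.8, -166.1]
contact_force: [-1.0, -0.1, -2.5]
gripper_width: 0.0238
```

```bash
python3 -c "
from h import *
togo([.5008,-.0569,.1145],86.0)
c=snap('side','s6',(240,110,400,260),4);snap('top','t6',(280,150,360,210),10)"
```

```text
t 6.07 tcp [ 0.502  -0.0566  0.1126] toolz 86.02 shift [-0.0019  0.0012 -0.0004] spin 0.0004 F [-1.  -0.1 -2.5] w 0.0238
```

View pics/s6.png

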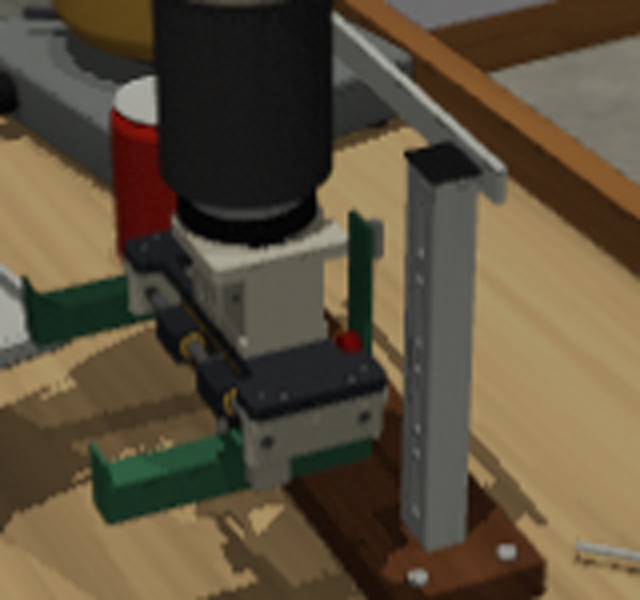

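View pics/t6.png

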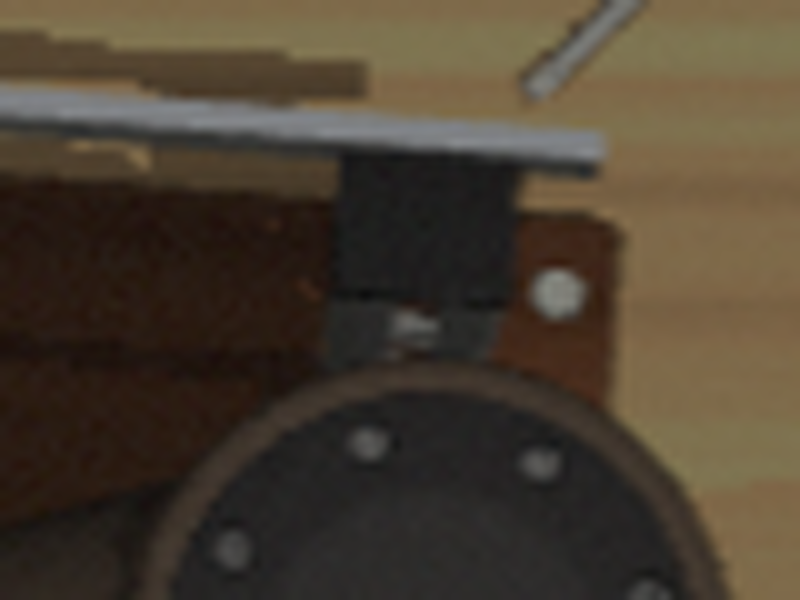

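```bash
cat >> h.py <<'E'
def armpt(s,P,a=None,gx=.070,gz=.006,lat0=-.0008):
    R=toolR(s); ang=np.degrees(np.arctan2(R[1,2],R[0,2]))-89.95 if a is None else a
    A=np.radians(ang); P=np.atleast_2d(P)
    u=np.array([np.cos(A),np.sin(A)]);v=np.array([-np.sin(A),np.cos(A)])
    xy=s["tcp_pos"][:2]+np.outer(P[:,0]+gx,u)+np.outer(P[:,1]+lat0,v)
    return np.c_[xy,s["tcp_pos"][2]-gz+P[:,2]]
E
python3 - <<'E'
from h import *
c=load("s6");s=get_state()
q=proj(c,armpt(s,[[0,-.012,.152],[0,-.012,0],[-.004,-.012,.152],[-.004,.012,.152],[.0115,-.003,.150],[-.163,-.012,.042],[-.163,-.012,0]],a=-3.95))
print(((q-[240,110])*4+1.5).round(0).tolist())
E
python3 -c "
import cv2
im=cv2.imread('pics/s6.png')[190:480,330:440]
cv2.imwrite('pics/s6a.png',cv2.resize(im,None,fx=2,fy=2,interpolation=cv2.INTER_CUBIC))
im=cv2.imread('pics/s6.png')[420:540,70:260]
cv2.imwrite('pics/s6b.png',cv2.resize(im,None,fx=3,fy=3))"
```

```text
[[372.0, 225.0], [370.0, 454.0], [365.0, 226.0], [347.0, 207.0], [384.0, 216.0], [102.0, 463.0], [106.0, 524.0]]
```

View pics/s6a.png

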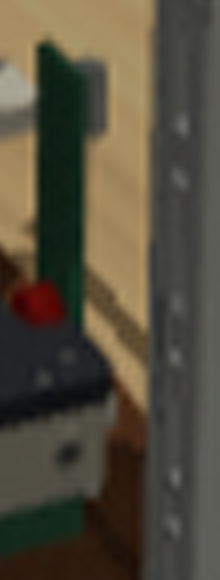

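View pics/s6b.png

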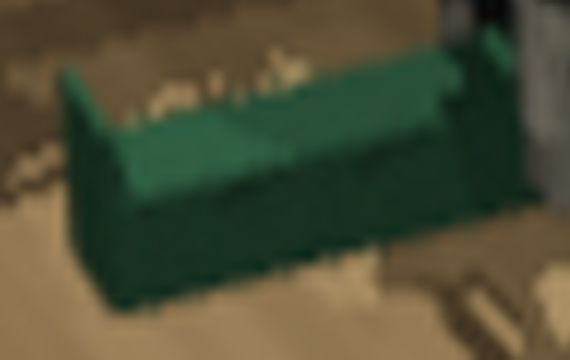

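Request:
play_rows(series=[-0.003, -0.004, 0, 0, 0, -0.005, 0, 0, 0, -0.004, 0, 0, 0, -0.002, 0, 0, 0, 0, 0, 0])

```text
time_s: 6.58
tcp_pos: [0.5167, -0.057, 0.118]
eef_rot: [-73.6, 89.9, 12.6]
contact_force: [-0.9, 0.1, -2.3]
gripper_width: 0.024
```

Request:
play_rows(series=[0, -0.001, 0, 0, 0, -0.001, 0, 0, 0, -0.001, 0, 0, 0, -0.001, 0, 0, 0, 0, 0, 0])

```text
time_s: 7.0
tcp_pos: [0.5203, -0.0573, 0.1176]
eef_rot: [-120.3, 90.0, -34.2]
contact_force: [-0.7, 0.6, -3.3]
gripper_width: 0.0237
```

Request:
play_rows(series=[0, -0.001, 0, 0, 0, -0.001, 0, 0, 0, -0.001, 0, 0, 0, -0.001, 0, 0, 0, 0, 0, 0])

```text
time_s: 7.42
tcp_pos: [0.5244, -0.0577, 0.1176]
eef_rot: [-103.7, 90.0, -17.6]
contact_force: [-0.5, -0.1, -2.9]
gripper_width: 0.0234
```

Request:
play_rows(series=[0, -0.001, 0, 0, 0, -0.001, 0, 0, 0, -0.001, 0, 0, 0, 0, 0, 0, 0, 0, 0, 0])

```text
time_s: 7.83
tcp_pos: [0.5272, -0.0578, 0.1175]
eef_rot: [81.3, 90.0, 167.5]
contact_force: [-0.1, -0.3, -3.1]
gripper_width: 0.0237
```

```bash
python3 -c "
from h import *
togo([.5270,-.0589,.1163],86.0)
c=snap('side','s7',(300,130,390,250),5)"
```

```text
t 7.83 tcp [ 0.5272 -0.0578  0.1175] toolz 86.13 shift [ 0.0012  0.0001 -0.0011] spin 0.0022 F [-0.1 -0.3 -3.1] w 0.0237
```

View pics/s7.png

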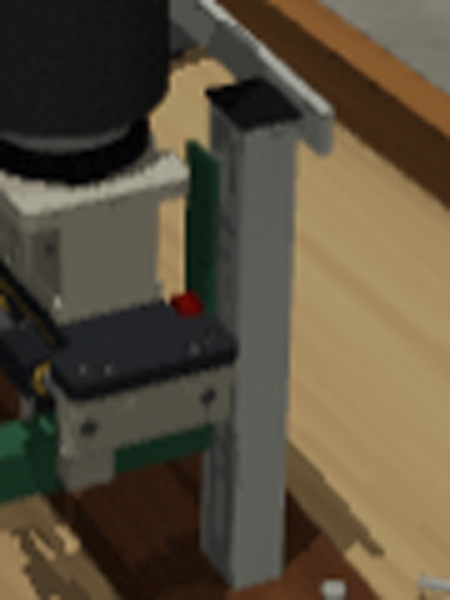

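Request:
play_rows(series=[0, -0.001, -0.0004, 0, 0, -0.001, 0, 0, 0, 0, 0, 0, 0, 0, 0, 0, 0, 0, 0, 0])

```text
time_s: 8.3
tcp_pos: [0.5291, -0.0584, 0.1175]
eef_rot: [100.8, 90.0, -173.1]
contact_force: [0.0, -0.0, -2.0]
gripper_width: 0.0233
```

Request:
play_rows(series=[0, -0.001, 0, 0, 0, -0.001, 0, 0, 0, 0, 0, 0, 0, 0, 0, 0, 0, 0, 0, 0])

```text
time_s: 8.72
tcp_pos: [0.5311, -0.0585, 0.1175]
eef_rot: [106.9, 90.0, -167.0]
contact_force: [0.6, 0.4, -2.6]
gripper_width: 0.0236
```

Request:
play_rows(series=[0, -0.001, 0, 0, 0, -0.001, 0, 0, 0, 0, 0, 0, 0, 0, 0, 0, 0, 0, 0, 0])

```text
time_s: 9.13
tcp_pos: [0.5331, -0.0587, 0.1175]
eef_rot: [104.6, 90.0, -169.3]
contact_force: [0.7, -0.2, -3.5]
gripper_width: 0.024
```

Request:
play_rows(series=[0, -0.001, 0, 0, 0, -0.001, 0, 0, 0, 0, 0, 0, 0, 0, 0, 0, 0, 0, 0, 0])

```text
time_s: 9.55
tcp_pos: [0.5351, -0.0588, 0.1175]
eef_rot: [107.4, 90.0, -166.5]
contact_force: [-0.6, -0.0, -2.8]
gripper_width: 0.0235
```

Request:
play_rows(series=[0, -0.001, 0, 0, 0, 0, 0, 0, 0, 0, 0, 0, 0, 0, 0, 0, 0, 0, 0, 0])

```text
time_s: 9.97
tcp_pos: [0.5361, -0.0588, 0.1176]
eef_rot: [21.9, 90.0, 108.0]
contact_force: [-0.2, -0.6, -2.6]
gripper_width: 0.0236
```

```bash
python3 -c "
from h import *
togo([.5370,-.0596,.1163],86.0)
c=snap('side','s8',(300,130,390,250),5)"
```

```text
t 9.97 tcp [ 0.5361 -0.0588  0.1176] toolz 86.12 shift [ 0.0013 -0.001  -0.0007] spin 0.0022 F [-0.2 -0.6 -2.6] w 0.0236
```

View pics/s8.png

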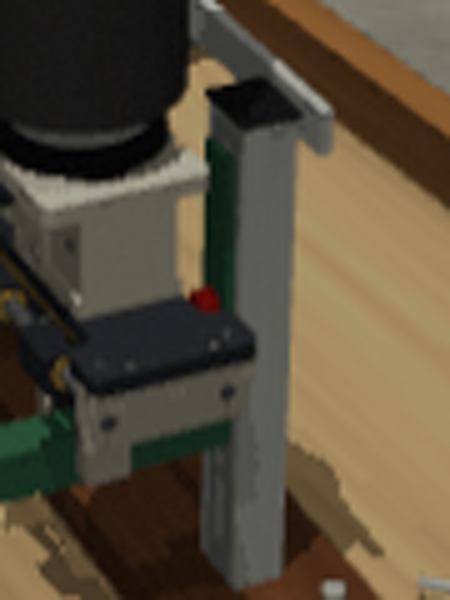

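Request:
play_rows(series=[0, -0.0007, 0, 0, 0, 0, 0, 0, 0, -0.0007, 0, 0, 0, 0, 0, 0, 0, 0, 0, 0])

```text
time_s: 10.43
tcp_pos: [0.5371, -0.059, 0.1174]
eef_rot: [99.5, 90.0, -174.4]
contact_force: [-2.2, -0.2, -2.4]
gripper_width: 0.0235
```

Request:
play_rows(series=[0, -0.0007, 0, 0, 0, 0, 0, 0, 0, 0, 0, 0, 0, 0, 0, 0, 0, 0, 0, 0])

```text
time_s: 10.85
tcp_pos: [0.5379, -0.059, 0.1174]
eef_rot: [95.9, 90.0, -178.0]
contact_force: [-3.1, 0.5, -2.3]
gripper_width: 0.0234
```

Request:
play_rows(series=[0.001, 0, 0, 0, 0.001, 0, 0, 0, 0.001, 0, 0, 0, 0.001, 0, 0, 0, 0, 0, 0, 0])

```text
time_s: 11.27
tcp_pos: [0.5379, -0.059, 0.1132]
eef_rot: [97.6, 90.0, -176.3]
contact_force: [-4.1, 0.5, -2.2]
gripper_width: 0.0236
```

Request:
play_rows(series=[0.001, 0, 0, 0, 0.001, 0, 0, 0, 0.001, 0, 0, 0, 0, 0, 0, 0, 0, 0, 0, 0])

```text
time_s: 11.68
tcp_pos: [0.538, -0.059, 0.1104]
eef_rot: [96.4, 90.0, -177.4]
contact_force: [-3.6, 0.8, -2.6]
gripper_width: 0.0235
```

Request:
play_rows(series=[0.001, 0, 0, 0, 0.001, 0, 0, 0, 0, 0, 0, 0, 0, 0, 0, 0, 0, 0, 0, 0])

```text
time_s: 12.1
tcp_pos: [0.5381, -0.059, 0.1084]
eef_rot: [88.6, 90.0, 174.7]
contact_force: [-5.1, 0.2, -1.5]
gripper_width: 0.0237
```

Request:
play_rows(series=[0.001, 0, 0, 0, 0.001, 0, 0, 0, 0, 0, 0, 0, 0, 0, 0, 0, 0, 0, 0, 0])

```text
time_s: 12.52
tcp_pos: [0.538, -0.059, 0.1065]
eef_rot: [94.7, 90.0, -179.2]
contact_force: [-5.3, 0.4, -2.3]
gripper_width: 0.0238
```

Request:
play_rows(series=[0.001, 0, 0, 0, 0.001, 0, 0, 0, 0, 0, 0, 0, 0, 0, 0, 0, 0, 0, 0, 0])

```text
time_s: 12.93
tcp_pos: [0.538, -0.0591, 0.1047]
eef_rot: [119.0, 90.0, -154.8]
contact_force: [-6.1, 0.7, 0.3]
gripper_width: 0.0235
```

Request:
play_rows(series=[0.0007, 0, 0, 0, 0, 0, 0, 0, 0.0007, 0, 0, 0, 0, 0, 0, 0, 0, 0, 0, 0])

```text
time_s: 13.35
tcp_pos: [0.5379, -0.0591, 0.1036]
eef_rot: [134.2, 90.0, -139.7]
contact_force: [-8.1, 0.9, 2.9]
gripper_width: 0.0239
```

Request:
play_rows(series=[0.0007, 0, 0, 0, 0, 0, 0, 0, 0.0007, 0, 0, 0, 0, 0, 0, 0, 0, 0, 0, 0])

```text
time_s: 13.77
tcp_pos: [0.5378, -0.0592, 0.1023]
eef_rot: [130.5, 90.0, -143.3]
contact_force: [-8.7, 0.6, 5.2]
gripper_width: 0.0234
```

Request:
play_rows(series=[0.0006, 0, 0, 0, 0, 0, 0, 0, 0.0006, 0, 0, 0, 0, 0, 0, 0, 0, 0, 0, 0])

```text
time_s: 14.18
tcp_pos: [0.5378, -0.0592, 0.1013]
eef_rot: [130.9, 90.0, -143.0]
contact_force: [-9.6, 0.4, 6.2]
gripper_width: 0.0236
```

Request:
play_rows(series=[0.0006, 0, 0, 0, 0, 0, 0, 0, 0.0006, 0, 0, 0, 0, 0, 0, 0, 0, 0, 0, 0])

```text
time_s: 14.6
tcp_pos: [0.5378, -0.0591, 0.0997]
eef_rot: [103.9, 90.0, -170.0]
contact_force: [-5.8, 1.1, 1.5]
gripper_width: 0.0234
```

Request:
play_rows(series=[0.0008, 0, 0, 0, 0, 0, 0, 0, 0.0008, 0, 0, 0, 0, 0, 0, 0, 0, 0, 0, 0])

```text
time_s: 15.02
tcp_pos: [0.5378, -0.0591, 0.0978]
eef_rot: [110.4, 90.0, -163.5]
contact_force: [-6.1, 0.4, 0.7]
gripper_width: 0.0238
```

Request:
play_rows(series=[0.0008, 0, 0, 0, 0, 0, 0, 0, 0.0008, 0, 0, 0, 0, 0, 0, 0, 0, 0, 0, 0])

```text
time_s: 15.43
tcp_pos: [0.5378, -0.0591, 0.0962]
eef_rot: [105.3, 90.0, -168.6]
contact_force: [-6.7, -0.4, -0.5]
gripper_width: 0.0235
```

Request:
play_rows(series=[0.0008, 0, 0, 0, 0, 0, 0, 0, 0.0006, 0, 0, 0, 0, 0, 0, 0, 0, 0, 0, 0])

```text
time_s: 15.85
tcp_pos: [0.5378, -0.0591, 0.0948]
eef_rot: [106.0, 90.0, -167.8]
contact_force: [-7.0, -0.0, 0.8]
gripper_width: 0.0236
```

Request:
play_rows(series=[0.0006, 0, 0, 0, 0, 0, 0, 0, 0.0006, 0, 0, 0, 0, 0, 0, 0, 0, 0, 0, 0])

```text
time_s: 16.27
tcp_pos: [0.5377, -0.0591, 0.0936]
eef_rot: [104.5, 90.0, -169.4]
contact_force: [-6.1, 0.7, -0.4]
gripper_width: 0.0233
```

Request:
play_rows(series=[0.0006, 0, 0, 0, 0, 0, 0, 0, 0.0006, 0, 0, 0, 0, 0, 0, 0, 0, 0, 0, 0])

```text
time_s: 16.68
tcp_pos: [0.5377, -0.0591, 0.0922]
eef_rot: [100.8, 89.9, -173.1]
contact_force: [-5.7, 0.2, -0.2]
gripper_width: 0.0236
```

Request:
play_rows(series=[0.0006, 0, 0, 0, 0, 0, 0, 0, 0.0004, 0, 0, 0, 0, 0, 0, 0, 0, 0, 0, 0])

```text
time_s: 17.1
tcp_pos: [0.5377, -0.0591, 0.0913]
eef_rot: [101.5, 89.9, -172.4]
contact_force: [-5.9, -0.2, 0.1]
gripper_width: 0.0235
```

Request:
play_rows(series=[0.0006, 0, 0, 0, 0, 0, 0, 0, 0.0004, 0, 0, 0, 0, 0, 0, 0, 0, 0, 0, 0])

```text
time_s: 17.52
tcp_pos: [0.5375, -0.0591, 0.0908]
eef_rot: [108.5, 89.9, -165.4]
contact_force: [-9.8, 1.1, 5.5]
gripper_width: 0.0234
```

Request:
play_rows(series=[0.0006, 0, 0, 0, 0, 0, 0, 0, 0.0004, 0, 0, 0, 0, 0, 0, 0, 0, 0, 0, 0])

```text
time_s: 17.93
tcp_pos: [0.5373, -0.0592, 0.0905]
eef_rot: [114.6, 89.9, -159.2]
contact_force: [-13.9, 2.2, 12.6]
gripper_width: 0.024
```

Request:
play_rows(series=[-0.0008, 0, 0, 0, 0, 0, 0, 0, 0, 0, 0, 0, 0, 0, 0, 0, 0, 0, 0, 0])

```text
time_s: 18.35
tcp_pos: [0.5375, -0.0592, 0.0908]
eef_rot: [112.9, 89.9, -160.9]
contact_force: [-10.1, 0.4, 7.0]
gripper_width: 0.0236
```

```bash
python3 -c "
from h import *
togo([.5370,-.0596,.0910],86.0);print(get_state()['moment'])
c=snap('side','s9',(240,110,400,260),4)"
```

```text
t 18.35 tcp [ 0.5375 -0.0592  0.0908] toolz 86.13 shift [-0.0002  0.0005 -0.0004] spin 0.0023 F [-10.1   0.4   7. ] w 0.0236
[ 0.38271658  3.42879434 -0.04443599]
```

View pics/s9.png

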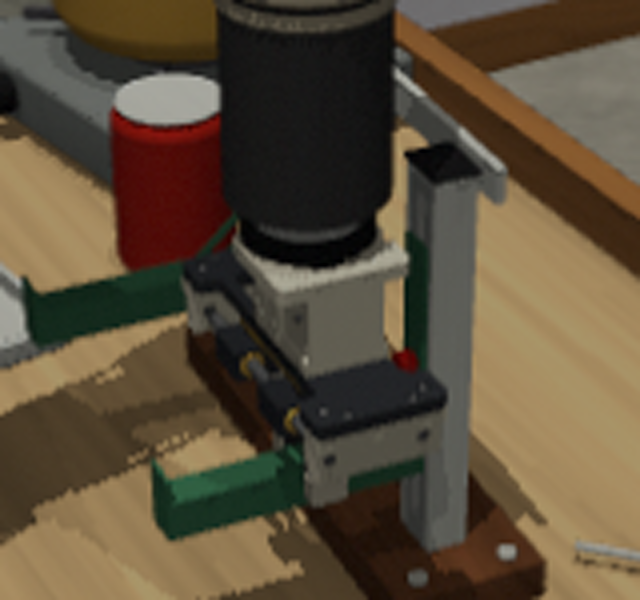

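Request:
play_rows(series=[-0.0008, 0, 0, 0, 0, 0, 0, 0, 0, 0, 0, 0, 0, 0, 0, 0, 0, 0, 0, 0])

```text
time_s: 18.82
tcp_pos: [0.5376, -0.0591, 0.091]
eef_rot: [105.4, 89.9, -168.5]
contact_force: [-7.1, 1.0, 1.5]
gripper_width: 0.0237
```

Request:
play_rows(series=[-0.0008, 0, 0, 0, 0, 0, 0, 0, 0, 0, 0, 0, 0, 0, 0, 0, 0, 0, 0, 0])

```text
time_s: 19.23
tcp_pos: [0.5377, -0.059, 0.0914]
eef_rot: [98.7, 89.9, -175.2]
contact_force: [-5.0, -0.5, -3.3]
gripper_width: 0.0236
```

Request:
play_rows(series=[-0.0008, 0, 0, 0, 0, 0, 0, 0, 0, 0, 0, 0, 0, 0, 0, 0, 0, 0, 0, 0])

```text
time_s: 19.65
tcp_pos: [0.5377, -0.059, 0.0922]
eef_rot: [98.5, 89.9, -175.4]
contact_force: [-5.1, 0.1, -4.0]
gripper_width: 0.0236
```

Request:
play_rows(series=[-0.0006, 0, 0, 0, 0, 0, 0, 0, 0, 0, 0, 0, 0, 0, 0, 0, 0, 0, 0, 0])

```text
time_s: 20.07
tcp_pos: [0.5378, -0.059, 0.0929]
eef_rot: [96.4, 90.0, -177.5]
contact_force: [-5.4, 0.3, -4.0]
gripper_width: 0.0236
```

Request:
play_rows(series=[-0.0006, 0, 0, 0, 0, 0, 0, 0, 0, 0, 0, 0, 0, 0, 0, 0, 0, 0, 0, 0])

```text
time_s: 20.48
tcp_pos: [0.5379, -0.059, 0.0935]
eef_rot: [94.9, 90.0, -179.0]
contact_force: [-5.3, 0.6, -6.5]
gripper_width: 0.0234
```

Request:
play_rows(series=[-0.0005, 0, 0, 0, 0, 0, 0, 0, 0, 0, 0, 0, 0, 0, 0, 0, 0, 0, 0, 0])

```text
time_s: 20.9
tcp_pos: [0.538, -0.059, 0.0939]
eef_rot: [93.9, 90.0, -180.0]
contact_force: [-4.3, 0.7, -12.0]
gripper_width: 0.0237
```

Request:
play_rows(series=[0.001, 0, 0, 0, 0.001, 0, 0, 0, 0.001, 0, 0, 0, 0.0005, 0, 0, 0, 0, 0, 0, 0])

```text
time_s: 21.32
tcp_pos: [0.538, -0.0592, 0.0918]
eef_rot: [-155.7, 90.0, -69.5]
contact_force: [-9.2, 0.7, 1.5]
gripper_width: 0.0233
```

Request:
play_rows(series=[0.0003, 0, 0, 0, 0, 0, 0, 0, 0, 0, 0, 0, 0, 0, 0, 0, 0, 0, 0, 0])

```text
time_s: 21.73
tcp_pos: [0.538, -0.0592, 0.0916]
eef_rot: [-141.7, 90.0, -55.6]
contact_force: [-9.8, 0.7, 1.5]
gripper_width: 0.0235
```

Request:
play_rows(series=[0.0004, 0, 0, 0, 0, 0, 0, 0, 0, 0, 0, 0, 0, 0, 0, 0, 0, 0, 0, 0])

```text
time_s: 22.15
tcp_pos: [0.538, -0.0592, 0.0913]
eef_rot: [-144.4, 90.0, -58.3]
contact_force: [-9.3, 0.7, 2.5]
gripper_width: 0.0234
```

Request:
play_rows(series=[0.0004, 0, 0, 0, 0, 0, 0, 0, 0, 0, 0, 0, 0, 0, 0, 0, 0, 0, 0, 0])

```text
time_s: 22.57
tcp_pos: [0.5379, -0.0592, 0.0911]
eef_rot: [-148.6, 90.0, -62.4]
contact_force: [-11.0, 0.8, 4.3]
gripper_width: 0.0239
```

Request:
play_rows(series=[0, 0.0007, 0, 0, 0, 0, 0, 0, 0.0003, 0, 0, 0, 0, 0, 0, 0, 0, 0, 0, 0])

```text
time_s: 22.98
tcp_pos: [0.5377, -0.0591, 0.0909]
eef_rot: [-104.4, 89.9, -18.3]
contact_force: [-9.9, 1.2, 3.4]
gripper_width: 0.0235
```

Request:
play_rows(series=[0.0003, 0, 0, 0, 0, 0, 0, 0, 0, 0, 0, 0, 0, 0, 0, 0, 0, 0, 0, 0])

```text
time_s: 23.4
tcp_pos: [0.5376, -0.0592, 0.0909]
eef_rot: [-106.5, 89.9, -20.3]
contact_force: [-11.1, 1.2, 5.6]
gripper_width: 0.0235
```

Request:
play_rows(series=[0, 0.0005, 0, 0, 0, 0, 0, 0, 0, 0, 0, 0, 0, 0, 0, 0, 0, 0, 0, 0])

```text
time_s: 23.82
tcp_pos: [0.5375, -0.0591, 0.0908]
eef_rot: [-98.1, 89.9, -11.9]
contact_force: [-8.9, 0.4, 3.7]
gripper_width: 0.024
```

Request:
play_rows(series=[0, 0, 0, 0, 0, 0, 0, 0, 0, 0, 0, 0, 0, 0, 0, 0, 0, 0, 0, 0], jaw=80)

```text
time_s: 24.23
tcp_pos: [0.5381, -0.0587, 0.0897]
eef_rot: [-81.7, 89.9, 4.5]
contact_force: [-0.4, -0.5, 0.2]
gripper_width: 0.0513
```

Request:
play_rows(series=[0, 0, 0, 0, 0, 0, 0, 0, 0, 0, 0, 0, 0, 0, 0, 0, 0, 0, 0, 0])

```text
time_s: 24.65
tcp_pos: [0.537, -0.0589, 0.089]
eef_rot: [147.7, 90.0, -126.2]
contact_force: [0.8, 0.1, -0.5]
gripper_width: 0.0701
```

Request:
play_rows(series=[0, 0, 0, 0, 0, 0, 0, 0, 0, 0, 0, 0, 0, 0, 0, 0, 0, 0, 0, 0])

```text
time_s: 25.07
tcp_pos: [0.537, -0.0589, 0.0891]
eef_rot: [-100.2, 90.0, -14.0]
contact_force: [0.2, -0.5, -0.6]
gripper_width: 0.07
```

```bash
python3 -c "
from h import *
togo([.5370,-.0596,.0910],86.0)
snap('side','s10',(240,110,400,260),4);snap('wrist','w10')"
```

```text
t 25.07 tcp [ 0.537  -0.0589  0.0891] toolz 86.13 shift [-0.0019 -0.     -0.0007] spin 0.0022 F [ 0.2 -0.5 -0.6] w 0.07
```

View pics/w10.png

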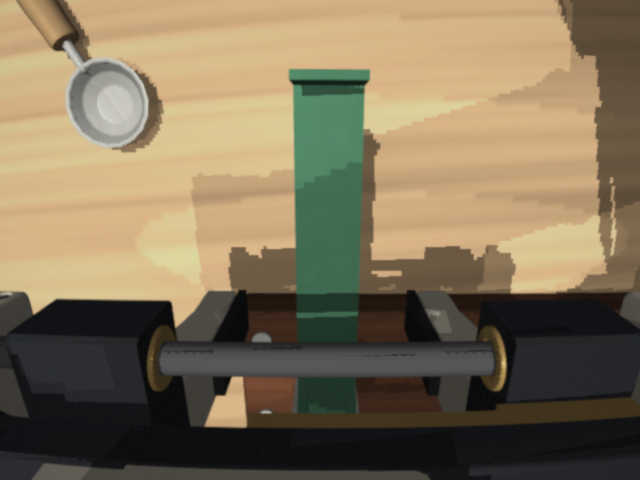

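Request:
play_rows(series=[-0.01, 0, 0, 0, -0.02, 0, 0, 0, -0.03, 0, 0, 0, -0.03, 0, 0, 0, -0.03, 0, 0, 0])

```text
time_s: 25.58
tcp_pos: [0.5367, -0.0591, 0.2112]
eef_rot: [-139.1, 90.0, -53.0]
contact_force: [0.4, -1.0, -0.1]
gripper_width: 0.0705
```

Request:
play_rows(series=[-0.03, 0.02, 0, 0, -0.03, 0.03, 0, 0, -0.02, 0.03, 0, 0, 0, 0.03, 0, 0, 0, 0.03, 0, 0])

```text
time_s: 26.0
tcp_pos: [0.397, -0.0495, 0.2904]
eef_rot: [-67.6, 89.8, 18.5]
contact_force: [0.0, 0.9, 0.3]
gripper_width: 0.0696
```

```bash
python3 -c "
from h import *
togo([.5370,-.0596,.0910],86.0)
snap('side','s11',(230,100,390,260),4);snap('top','t11',(180,130,360,270),4);snap('wrist','w11')"
```

```text
t 26.0 tcp [ 0.397  -0.0495  0.2904] toolz 86.11 shift [ 0.1999 -0.1397 -0.0008] spin 0.0019 F [0.  0.9 0.3] w 0.0696
```

View pics/s11.png

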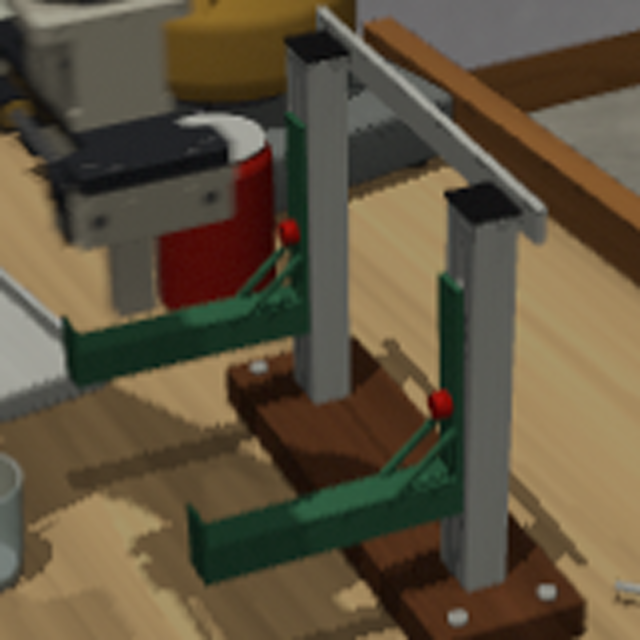

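View pics/t11.png

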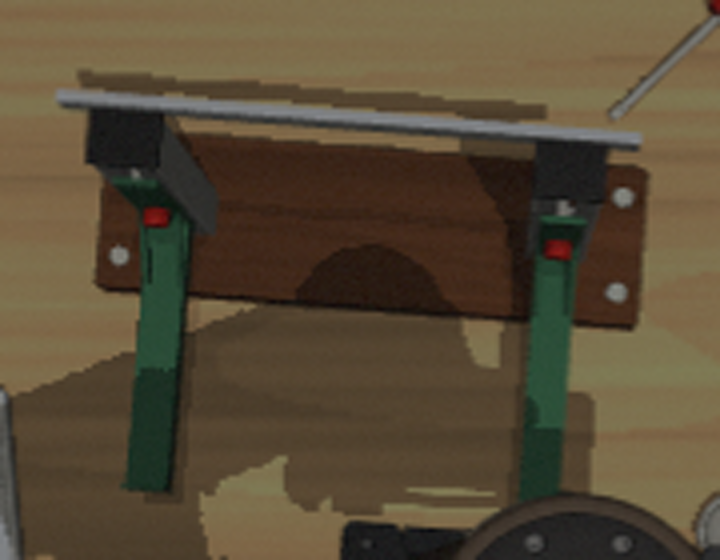

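Run:
```python
from h import *
c=load("s11")
cv2.imwrite("pics/s11a.png",cv2.resize(c["img"][220:250,272:352],None,fx=10,fy=10,interpolation=cv2.INTER_CUBIC))
cv2.imwrite("pics/s11b.png",cv2.resize(c["img"][145:240,320:365],None,fx=6,fy=6,interpolation=cv2.INTER_CUBIC))
a=np.radians(-4.0);u=np.array([np.cos(a),np.sin(a),0]);v=np.array([-np.sin(a),np.cos(a),0])
P=np.array([[-.163,-.012,0],[-.163,-.012,.042],[-.03,-.012,0],[0,-.012,0],[0,-.012,.152],[-.004,-.012,.152],[-.004,.012,.152]])
o=np.array([.6065,-.0649,0])
for name,oo,z in(("loose dz0",o,.0825),("loose dz2.8",o,.0853),("fitted",o+.23*v,.0825)):
    q=proj(c,oo+P[:,:1]*u+P[:,1:2]*v+np.c_[np.zeros((7,2)),P[:,2]+z])
    print(name,((q-[230,100])*4+1.5).round(0).tolist())
```

```text
loose dz0 [[207.0, 585.0], [204.0, 525.0], [418.0, 527.0], [464.0, 515.0], [470.0, 292.0], [463.0, 293.0], [444.0, 274.0]]
loose dz2.8 [[207.0, 581.0], [204.0, 521.0], [418.0, 524.0], [464.0, 511.0], [470.0, 287.0], [463.0, 289.0], [444.0, 269.0]]
fitted [[76.0, 388.0], [72.0, 332.0], [267.0, 343.0], [309.0, 333.0], [305.0, 125.0], [299.0, 127.0], [284.0, 112.0]]
```

View pics/s11a.png

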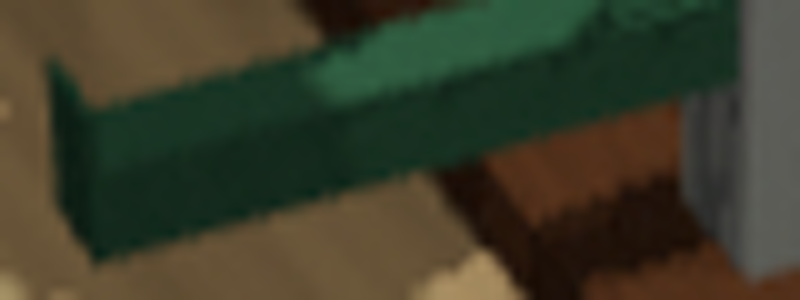

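View pics/s11b.png

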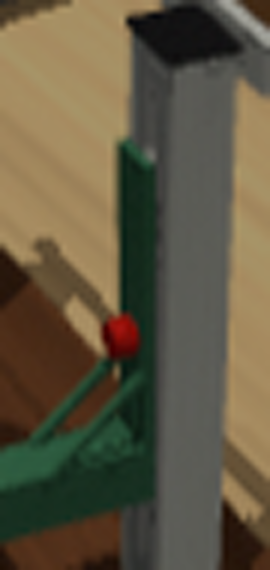

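View pics/w11.png

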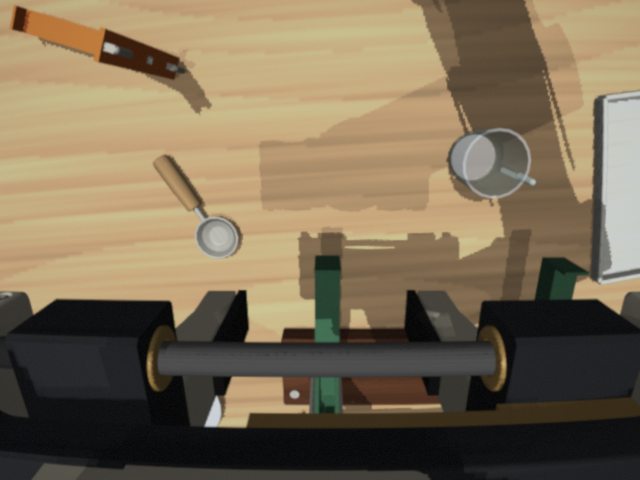

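```bash
python3 -c "
from h import *
a=load('side0')['img'].astype(int);snap('side','s12')
s=get_state();print(s['time_s'],s['contact_force'].round(1),s['qd'].round(2))
from plant import close_job
print(close_job())"
```

```text
26.2 [-0.   0.7  1. ] [-0.56  2.78  1.14  0.19  0.47  0.15]
the job is handed in; nothing more can be done
None
```

View pics/s12.png

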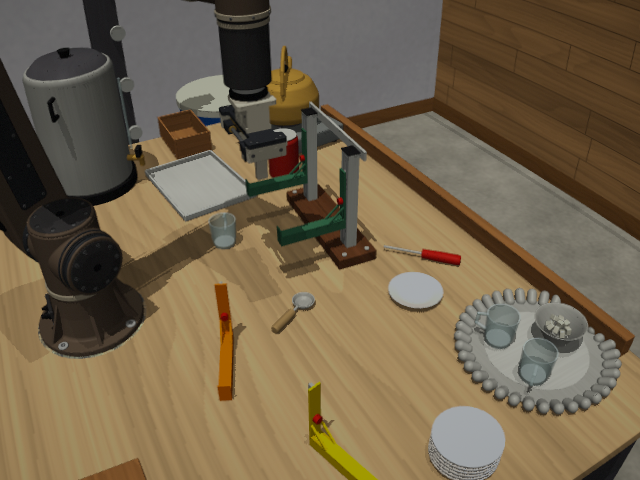

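The green tray arm is on the bare post, in the same slots as the fitted arm. I released it, backed the gripper clear and handed the job in at about 26 s.

**Fit:** The hooks went into the slots on the first push, with no side contact. I pressed down about 27 mm. The catch rode over its edge at about 9 N, and the necks then landed on a hard stop. My last press step there peaked at about 15 N after allowing for the arm's weight, close to the 16 N forcing limit.

**Catch check:** A light upward tug was stopped at about 9 N, so the catch had snapped out. The arm had risen about 2.5–3 mm by then, more than the roughly 1.5 mm of play I expected. I put the extra down to give in the grip. I then pressed the arm back to the same height at about 8 N before letting go.

**Last pictures:** The two arms look level, the robot is touching nothing, and the other objects I could see are where they were.

**Disagreements:**
- **Post height:** The images put the post's heights as measured from the counter, not 30 mm above it as the text says. I followed the images, and the contact heights agreed with them.
- **Strip height:** Before the fit, the images suggested the strip sat 1 to 3 mm high. In the final picture the arm sits about 0 to 1 mm from the nominal height.

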